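# Re-index the length stop of the stick-cutting jig

### The job

The sliding stop of the model-maker's stick-cutting jig sits unlocked in its long parking slot: pull up the black index knob on it, slide it along the rails to the single round hole, and let the spring pin drop fully home there so that the stop is locked. The round hole must be found by feel: never drive the pin hard sideways against the slot or hole, then let go and leave everything else on the table as it is.

Things in the scene. Friction and masses are not known exactly. Their poses are not given: they have to be found in the camera images.
- jig: (all lengths in mm) plywood base 220 (its x) x 380 (its y) x 14 thick, fixed; origin under its centre at table level. Guide rails along its y, tops 34 above the table; saw guide at its -y end (x over +43, y under -98) and fence at +x up to 59 high. Offcuts lie on its -x ledge
- strip_top (a point): fixed point on the top of the steel index strip (24 wide, top 30 above the table, lying between the rails), at jig x 0, y 0. Pin centre stands in the parking slot at jig y -75 to -45; the one round hole, 12 across, has its centre somewhere at jig y +50 to +70: it differs from jig to jig and is not measured, only seen roughly. The strip is otherwise plain and level
- carriage (a joint): m; how far the aluminium stop carriage (block 90 in jig x, 60 in jig y, 36 to 66 above the table, knob in its middle) has slid towards jig +y. Knob and pin stand at jig x 0, y -0.075 + this. Starts at 0.003 to 0.027; round hole at 0.125 to 0.145; end of travel 0.165. Stays where left. Slides with about 2 N; with the pin riding on the strip about 3 N, up to 10 N for a moment at breakaway
- plunger (a joint): m; how far the index plunger is pulled up: 0 = fully home (pin 11 mm deep in slot or hole), about 0.011 = pin resting on the strip, 0.018 = end of stroke. A spring pushes it down, 6 N at 0 to 10 N at full stroke, damped. With the knob free, or only pushed lightly from the side, it drops by itself when the pin comes over the hole
- knob_center (a point): centre of the black cylindrical pull knob, 32 across, 24 tall, its underside 90 and top 114 above the table when home, standing free above a slim steel barrel (18 across, top 88 above the table), so fingers can straddle it from above. Moves with carriage and plunger
- pin: steel index pin under the knob, 10 across, round nose, about 1 mm of play to each side in the round hole. Its origin is on the pin's axis, at table level when the plunger is home; z up. More than 25 N on it from the slot, strip or hole counts as forcing it
- offcut: wooden offcut stick 20 x 60 x 14 lying on the jig's bare plywood ledge on the robot's side; a bystander, leave it
- offcut2: short wooden offcut 18 x 35 x 18 on the same ledge; a bystander, leave it
- house: cardboard house model 70 x 90 x 85 beside the jig, at its far left; a bystander, leave it
- glue: white glue bottle, 44 across, 130 tall, far right; a bystander, leave it
- pot: white pencil pot, 76 across, 95 tall, left of the jig; a bystander, leave it
- tape: roll of paper tape, 90 across, 24 tall, right of the jig; a bystander, leave it

How it is judged:
By the outcome, as a careful person would: the job done as asked, in the order asked, and still so for the second after the job is handed in, with the robot touching nothing.
It also fails if it takes over 45 s, if anything falls off the work surface, if the arm or the gripper's body presses on something with over 40 N, if the wrist force passes 120 N, or if a joint passes its speed limit or range.

### The arm

A 7-joint arm with a two-finger parallel gripper is mounted at the origin on the work surface. World frame = base frame: x ahead of the robot, y to its left, z up, the work surface at z = 0. Lengths are in m, angles in rad, forces in N, time in s.
With the tool pointing down it reaches from about 0.425 to 0.875 m from the base axis. Payload 8.4 kg.
Tool frame: the origin (TCP) lies midway between the tips of the shut fingers; the grasp point (between the pads) lies 19 mm behind it; z points along the fingers, y is the line along which they close (so a half turn about z gives the same grasp; the last joint's range is limited). The gripper opens to 85 mm and grips with 20 to 120 N. Pads are 22 mm wide; open, the fingers measure 114 mm over their backs; the gripper's body (76 mm by 85 mm) begins 54 mm behind the grasp point. The pads swing forward as they close: fully open they stand 13 mm farther back than shut.
Start: joints at [1.241, 0.333, 0.04, 1.465, -0.013, 1.343, -0.059], TCP at [0.149, -0.633, 0.231] pointing down, gripper open.
Joint ranges: [-2.58, 2.58], [-0.38, 2.09], [-1.3, 1.39], [0.25, 2.4], [-1.5, 4.64], [0.08, 2.09], [-2.65, 2.65]. Speed limits (rad/s): [2.22, 2.22, 2.79, 2.79, 3.14, 3.14, 3.14].

### API

Orientations are given as a 3x3 rotation matrix whose columns are the frame's x, y, z axes.
In Python, from cell import manip, vision, job_done gives the robot as it stands. The module is installed in compiled form; this text tells all that it offers.
- The arm moves only by the tool send_rows, never from a script. Its argument "rows" is a list that holds one entry, the list of rows, each a list of 5 numbers: the opening, from -1 (shut) to 1 (fully open), then the shift along the world's x, y, z in mm, then the turn about the world's z in rad. In form: [[[claw, dx, dy, dz, twist], ...]]. A call has 1 to 5 rows; each row shifts and turns the commanded pose from where the row before left it; what a row does not reach is not made up. A row lasts 1/10 s, in which the tool goes at most 50 mm and 8.59 degrees, less where a joint would pass 70% of its speed; a pose out of reach is approached as far as the arm can. A call with a gripper value outside its range is refused whole. The fingers move at their own pace and stop on an object; the grip force is fixed at half the most. Time passes only in rows, so rows that do not move let the fingers close. It gives the time, the measured TCP pose, the force, the opening and the grip force at its end, in the units of the state.
- manip.get_obs(): the state, without advancing time (a new reading comes with each control period).
- vision.read_camera(name): name is "side" or "top" or "wrist"; returns the picture (400x640x3 uint8, red, green, blue); there is no depth.
- vision.calibration(name): a dict with "intrinsics" (3x3 intrinsics, pixels), "camera_from_world" (4x4, takes a point from world to camera coordinates). Camera axes: x right, y up, looking along -z (the intrinsics and any distortion apply to the point x, -y, -z); pixel columns grow to the right and rows downward; lengths in m; the calibration is good to about 2 mm. A picture is of the moment at which its call begins: read the wrist's pose just before it. calibration takes no time and is no camera call; for the wrist camera it gives the pose at the moment of the call.
- job_done(): hands the job in; it is judged then, once.
The state is a dict: "time_s": time; "joints": joint angles; "qd": joint speeds; "joint_torque": joint torques, N m; "tool_pos": TCP position; "tool_rot": TCP orientation; "ft_force": force on the tool from outside, world axes, zero at the start; "ft_torque": the same for the moment, N m; "finger_gap": finger opening in m; "grasp_force": force on a finger pad.
Only numpy, scipy, OpenCV 4.12 (cv2) and the standard library are available. Lean on these libraries where they do the work, as an engineer would, in place of code of your own. Each camera call takes 0.05 s, during which the arm holds its last target. There are 200 camera calls.

## Working session

There is one attempt and no reset: what is moved stays moved. The work goes in short steps, Python scripts to look and compute and a tool call to move; the robot and the scene stay as the last step left them, time stands still between calls to the robot, and variables do not carry over. Pictures are saved under pics/ and viewed, at most 10 in all, crops included, and the job is handed in when it is done.

Besides the shell and the picture viewer there is one more tool, called after "Emit:" as name(argument=value, ...), one argument or row to a line, values as JSON. send_rows: Moves the arm, as the interface text tells. Its arguments: {"type":"object","properties":{"rows":{"type":"array","items":{"type":"array","items":{"type":"array","items":{"type":"number"}}}}},"required":["rows"]}

```bash
mkdir -p pics
cat > h.py <<'E'
import numpy as np, cv2
from cell import manip, vision, job_done
def ray(c,u,v):
    K=np.array(c["intrinsics"]);T=np.array(c["camera_from_world"])
    d=np.linalg.solve(K,[u,v,1]);d=np.array([d[0],-d[1],-d[2]])
    R=T[:3,:3];return -R.T@T[:3,3],R.T@d
def onz(c,u,v,z):
    o,d=ray(c,u,v);return o+d*(z-o[2])/d[2]
def proj(c,p):
    K=np.array(c["intrinsics"]);T=np.array(c["camera_from_world"])
    q=T[:3,:3]@p+T[:3,3];w=K@[q[0],-q[1],-q[2]];return w[:2]/w[2]
def save(n,im): cv2.imwrite(f"pics/{n}.png",im[:,:,::-1])
E
python3 - <<'E'
from h import *
a=vision.read_camera("top");b=vision.read_camera("side")
np.save("top0.npy",a);np.save("side0.npy",b)
save("top0",a);save("side0",b)
o=manip.get_obs();print(o["tool_pos"],o["tool_rot"],o["time_s"],vision.calibration("top"))
E
```

```text
[ 0.14857078 -0.63235625  0.2304881 ] [[ 9.73498224e-01  2.28694158e-01 -4.36568448e-04]
 [ 2.28694554e-01 -9.73497167e-01  1.43757538e-03]
 [-9.62330568e-05 -1.49931790e-03 -9.99998871e-01]] 0.1 {'intrinsics': array([[425.89592959,   0.        , 321.16137688],
       [  0.        , 425.89592959, 202.58426624],
       [  0.        ,   0.        ,   1.        ]]), 'camera_from_world': array([[-0.0045517 , -0.9998615 , -0.01600852,  0.02607183],
       [ 0.9980861 , -0.00552975,  0.06159183, -0.53179595],
       [-0.06167182, -0.01569753,  0.99797303, -1.22321835],
       [ 0.        ,  0.        ,  0.        ,  1.        ]])}
```

View pics/top0.png

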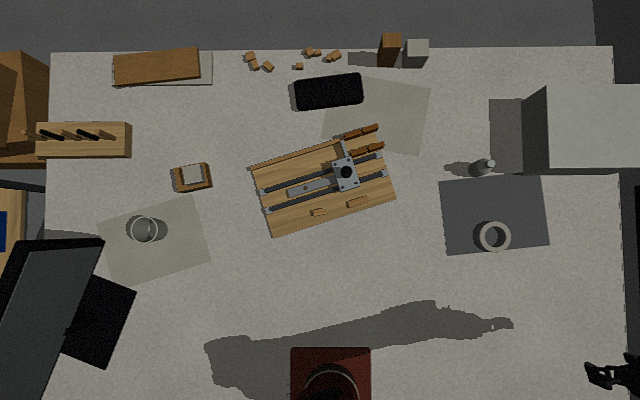

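View pics/side0.png

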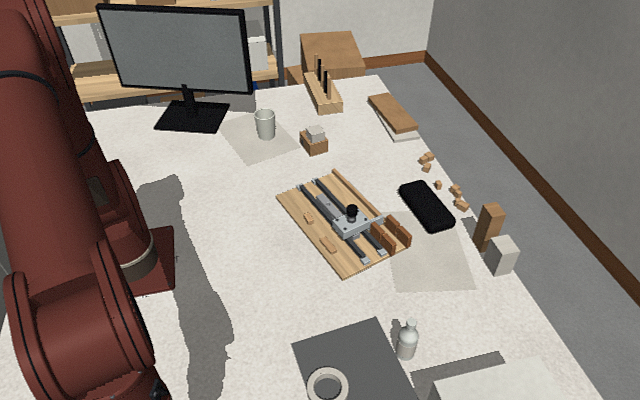

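The top view shows the jig at about (322,185), with the black knob at (346,172) and the saw guide to the right, so jig +y runs left and slightly down. The parking slot is under the carriage, and the strip is visible around (310,187).

Run:
```python
from h import *
a=np.load("top0.npy");c=vision.calibration("top")
save("crop",cv2.resize(a[120:245,240:405],None,fx=4.6,fy=4.6,interpolation=cv2.INTER_CUBIC))
hsv=cv2.cvtColor(a,cv2.COLOR_RGB2HSV)
m=((hsv[...,1]>70)&(hsv[...,2]>90)).astype(np.uint8);m[:120]=0;m[245:]=0;m[:,:240]=0;m[:,405:]=0
p=np.argwhere(m)[:,::-1].astype(np.float32);r=cv2.minAreaRect(p);bx=cv2.boxPoints(r)
for q in bx: print(q,onz(c,*q,.014).round(4))
g=a.max(2);k=(g<45).astype(np.uint8);k[:155]=0;k[190:]=0;k[:,:330]=0;k[:,365:]=0
n,l,s,ce=cv2.connectedComponentsWithStats(k)
for i in range(1,n):
    if s[i,4]>20: print(s[i],ce[i],onz(c,*ce[i],.11))
```

```text
[248.40001 165.20001] [0.6434 0.237  0.014 ]
[377.10004 122.30002] [ 0.7681 -0.1424  0.014 ]
[401.7 196.1] [ 0.5497 -0.2111  0.014 ]
[273. 239.] [0.4268 0.1639 0.014 ]
[340 166  12  12 109] [345.70642202 171.55963303] [ 0.60973761 -0.04476667  0.11      ]
[331 186   9   4  26] [335.23076923 187.76923077] [ 0.56595145 -0.01619434  0.11      ]
```

View pics/crop.png

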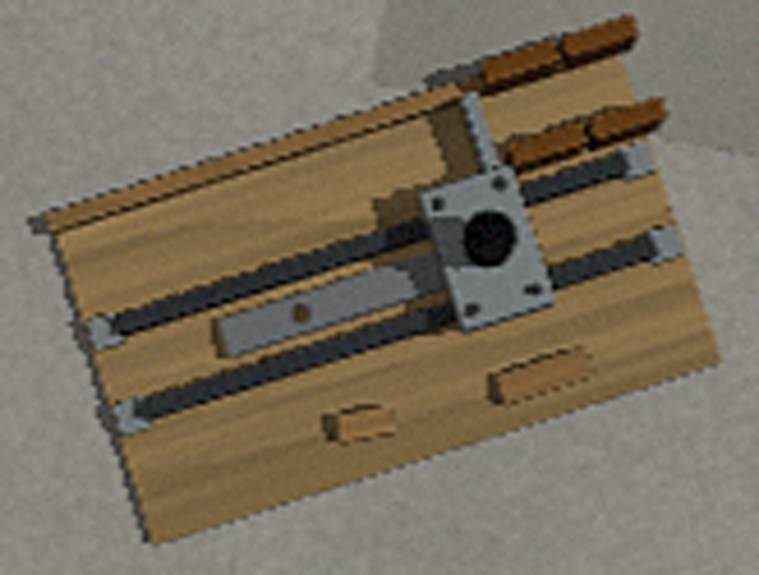

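The crop shows the round hole at crop (302,313), which is full-image pixel (305.7,188). The knob is at crop (490,238), and the rail end caps lie at (104,331)–(637,160) and (133,413)–(664,243).

Run:
```python
from h import *
c=vision.calibration("top")
f=lambda u,v,z:onz(c,240+(u+.5)/4.6-.5,120+(v+.5)/4.6-.5,z)
h=f(302,313,.03);k=f(490,238,.114)
for A,B in(((104,331),(637,160)),((133,413),(664,243))):
    d=f(*A,.034)-f(*B,.034);print(np.linalg.norm(d),np.degrees(np.arctan2(d[1],d[0])), f(*A,.034),f(*B,.034))
d/=np.linalg.norm(d);print("hole",h,"knob",k,"along",(h-k)@d,"across",np.cross(d,h-k)[2],d)
```

```text
0.35080456688505907 107.51879297290769 [0.56359429 0.19281565 0.034     ] [ 0.66919299 -0.141718    0.034     ]
0.34843047515918885 107.47441949737325 [0.51208985 0.17445553 0.034     ] [ 0.61671655 -0.15789527  0.034     ]
hole [0.57454591 0.0688994  0.03      ] knob [ 0.60976421 -0.04574138  0.114     ] along 0.119925580719511 across -0.0008313090536300541 [-0.30027997  0.95385111  0.        ]
```

Emit:
send_rows(
  rows=[
    [[1,30,38,4,0.02],[1,30,38,4,0.02],[1,30,38,4,0.02],[1,30,38,0,0.02],[1,30,38,0,0]],
  ],
)

```text
time_s: 0.6
tool_pos: [0.2995, -0.4409, 0.2432]
tool_rot: [[0.952, 0.306, -0.0], [0.306, -0.952, 0.0], [-0.0, -0.0, -1.0]]
ft_force: [-0.0, -1.9, 0.3]
finger_gap: 0.0852
grasp_force: 0.0
```

Emit:
send_rows(
  rows=[
    [[1,30,38,0,0],[1,30,38,0,0],[1,30,38,0,0],[1,30,38,0,0],[1,30,38,0,0]],
  ],
)

```text
time_s: 1.1
tool_pos: [0.4494, -0.251, 0.2432]
tool_rot: [[0.952, 0.306, -0.0], [0.306, -0.952, -0.0], [-0.0, 0.0, -1.0]]
ft_force: [0.4, 0.4, 0.6]
finger_gap: 0.085
grasp_force: 0.0
```

Emit:
send_rows(
  rows=[
    [[1,32,41,0,0],[1,32,41,0,0],[1,32,41,0,0],[1,32,41,0,0],[1,32,41,0,0]],
  ],
)

```text
time_s: 1.6
tool_pos: [0.6033, -0.0541, 0.2431]
tool_rot: [[0.952, 0.305, -0.0], [0.305, -0.952, -0.0], [-0.0, 0.0, -1.0]]
ft_force: [0.1, -1.0, -0.4]
finger_gap: 0.0857
grasp_force: 0.0
```

Run:
```python
from h import *
c=vision.calibration("wrist");a=vision.read_camera("wrist");save("w1",a);np.save("w1.npy",a);np.savez("w1c",**c)
o=manip.get_obs();print(o["tool_pos"],proj(c,np.array([.6098,-.0455,.114])),proj(c,np.array([.5745,.0689,.03])))
```

```text
[ 0.60643237 -0.04484734  0.24257476] [315.42845927 185.90404071] [216.78407258 166.15028262]
```

View pics/w1.png

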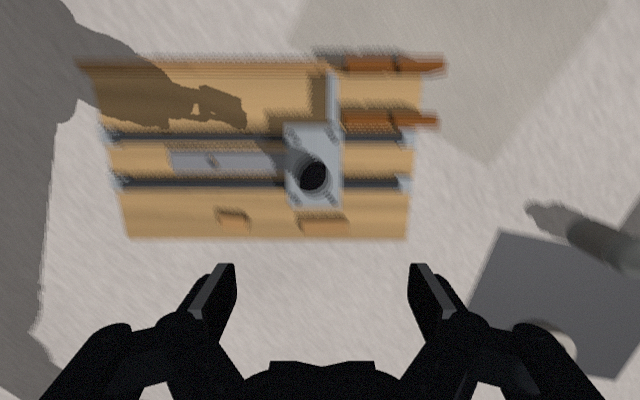

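The wrist picture is blurred by motion: the knob is at (313,172) and the hole at (212,161). The arm should have settled now, so I'll take it again and measure.

Run:
```python
from h import *
o=manip.get_obs();c=vision.calibration("wrist");a=vision.read_camera("wrist");save("w2",a)
print(o["tool_pos"],o["time_s"])
g=a.max(2);k=(g<50).astype(np.uint8);k[:130]=0;k[215:]=0;k[:,:285]=0;k[:,345:]=0
n,l,s,ce=cv2.connectedComponentsWithStats(k)
for i in range(1,n):
    if s[i,4]>40: print(s[i],ce[i],onz(c,*ce[i],.106))
save("w2c",cv2.resize(a[130:215,170:350],None,fx=4.4,fy=4.4,interpolation=cv2.INTER_CUBIC))
```

```text
[ 0.60643237 -0.04484734  0.24257476] 1.65
[285 143  12  11 132] [290.5 148. ] [ 0.63826022 -0.00301084  0.106     ]
[309 169  32  38 925] [324.18378378 187.97189189] [ 0.61177153 -0.04458414  0.106     ]
[285 187  12  12 139] [290.69784173 192.4028777 ] [ 0.59735286 -0.01523229  0.106     ]
```

View pics/w2c.png

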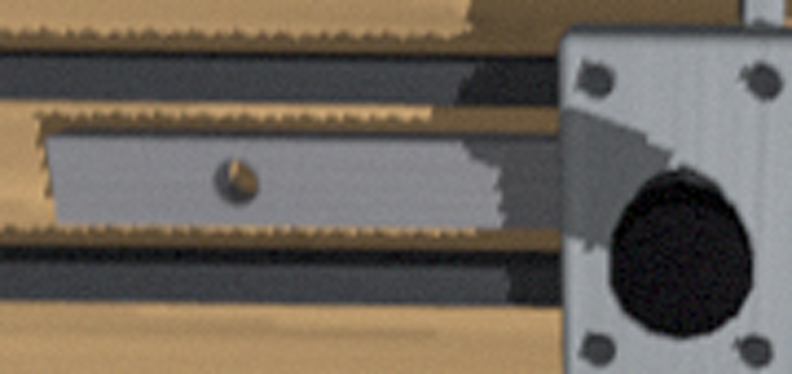

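Emit:
send_rows(
  rows=[
    [[1,2,0,-35,0],[1,2,0,-35,0],[1,0,0,-30,0],[1,0,0,0,0],[1,0,0,0,0]],
  ],
)

```text
time_s: 2.2
tool_pos: [0.6064, -0.0556, 0.1436]
tool_rot: [[0.952, 0.306, -0.001], [0.306, -0.952, 0.0], [-0.001, -0.001, -1.0]]
ft_force: [0.3, -0.3, 0.5]
finger_gap: 0.0855
grasp_force: 0.0
```

Run:
```python
from h import *
o=manip.get_obs();print(o["tool_pos"],o["time_s"],o["tool_rot"][:,1],o["ft_force"])
c=vision.calibration("wrist");a=vision.read_camera("wrist");save("w3",a)
g=a.max(2);k=(g<50).astype(np.uint8)
print(proj(c,np.array([.6108,-.045,.114])),proj(c,np.array([.6108,-.045,.09])))
c2=c;n,l,s,ce=cv2.connectedComponentsWithStats(k)
for i in range(1,n):
    if s[i,4]>200: print(s[i],ce[i],onz(c,*ce[i],.106))
```

```text
[ 0.60637605 -0.05564631  0.14363561] 2.2 [ 3.05796772e-01 -9.52096636e-01 -5.74019366e-04] [ 0.32705332 -0.27260353  0.54191244]
[308.2107884  230.43695836] [309.68040043 216.47903334]
[  32  150  240   18 2848] [170.86727528 157.7247191 ] [0.62759249 0.04687059 0.106     ]
[353 152  77   3 227] [390.34361233 153.01321586] [ 0.67062114 -0.07774265  0.106     ]
[ 286  190   48   61 2280] [309.84385965 221.71491228] [ 0.61350054 -0.04492004  0.106     ]
[  54  209  221   19 1544] [178.25712435 213.5880829 ] [0.59307489 0.0369208  0.106     ]
[351 211  76   7 450] [387.48444444 213.71555556] [ 0.63399049 -0.09059944  0.106     ]
[   40   264   565   136 32795] [322.00994054 359.44451898] [ 0.50721402 -0.08737378  0.106     ]
```

View pics/w3.png

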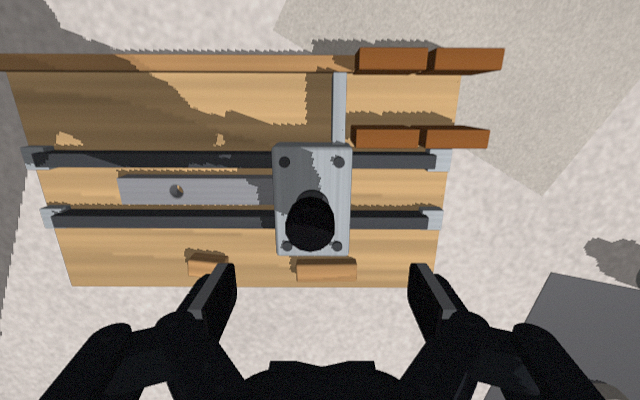

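The picture shows the knob at (310,226), the hole at (177,191), and the fingers clear on both sides. The tool needs to shift about +6 mm in x and +10.5 mm in y.

Emit:
send_rows(
  rows=[
    [[1,6,10,-15,0],[1,0,0.5,-25,0],[1,0,0,-20,0],[1,0,0,0,0],[1,0,0,0,0]],
  ],
)

```text
time_s: 2.75
tool_pos: [0.6131, -0.0447, 0.0842]
tool_rot: [[0.952, 0.306, 0.001], [0.306, -0.952, 0.0], [0.001, 0.0, -1.0]]
ft_force: [-0.1, 0.6, 0.9]
finger_gap: 0.0855
grasp_force: 0.0
```

Run:
```python
from h import *
o=manip.get_obs();c=vision.calibration("wrist");a=vision.read_camera("wrist")
print(o["tool_pos"],o["ft_force"])
g=a.max(2);k=(g<50).astype(np.uint8)
n,l,s,ce=cv2.connectedComponentsWithStats(k)
for i in range(1,n):
    if s[i,4]>200: print(s[i],ce[i])
b=a[:,330:].copy() if 0 else a
save("w4",a)
print(proj(c,np.array([.612,-.0455,.114])))
```

```text
[ 0.61312702 -0.04465628  0.08416805] [-0.09292379  0.62456554  0.94110032]
[   0  177  273   10 1761] [134.85235662 180.4770017 ]
[376 179 100   6 352] [421.74431818 182.56534091]
[   0  247  274   14 2843] [143.5902216  252.82237074]
[373 249  91  11 915] [415.06229508 254.14863388]
[ 286  251   74   80 4381] [323.12713992 291.02670623]
[   40   263   565   137 32466] [320.92050145 359.35665003]
[323.57060898 302.6555075 ]
```

View pics/w4.png

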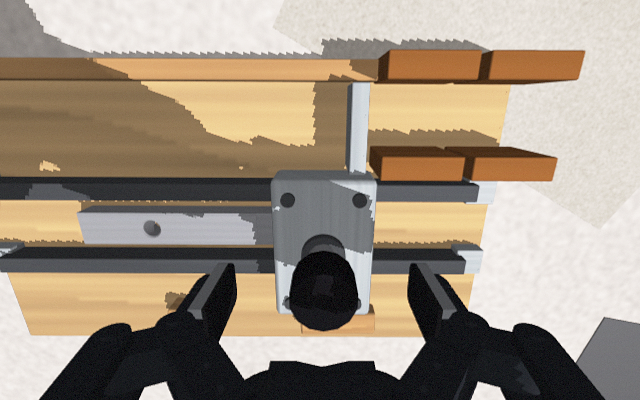

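The knob is centred between the fingers: it sits at column 324 against a finger midpoint of 322.5. I'll close now.

Emit:
send_rows(
  rows=[
    [[-1,0,0,-2,0],[-1,0,0,0,0],[-1,0,0,0,0],[-1,0,0,0,0],[-1,0,0,0,0]],
  ],
)

```text
time_s: 3.3
tool_pos: [0.6127, -0.0452, 0.0819]
tool_rot: [[0.952, 0.306, 0.001], [0.306, -0.952, -0.0], [0.001, 0.0, -1.0]]
ft_force: [-2.0, -0.0, 4.3]
finger_gap: 0.0309
grasp_force: 58.9
```

Run:
```python
from h import *
c=vision.calibration("wrist");o=manip.get_obs();h=onz(c,152,228,.03)
d=np.array([-.3003,.9539]);t=o["tool_pos"]
print("hole",h,"along from tool",(h-t)[:2]@d,"across",np.cross(d,(h-t)[:2]),t,o["ft_force"],o["finger_gap"],o["grasp_force"])
```

```text
hole [0.57580057 0.06837265 0.03      ] along from tool 0.11947864694505951 across 0.0011248069575009664 [ 0.61274908 -0.04524829  0.08194502] [-2.01179793 -0.0284664   4.28251641] 0.030881697165511496 58.94100844860077<stdin>:4: DeprecationWarning: Arrays of 2-dimensional vectors are deprecated. Use arrays of 3-dimensional vectors instead. (deprecated in NumPy 2.0)
```

Emit:
send_rows(
  rows=[
    [[-1,0,0,5,0],[-1,0,0,5,0],[-1,0,0,4.5,0],[-1,0,0,0,0],[-1,0,0,0,0]],
  ],
)

```text
time_s: 3.8
tool_pos: [0.6125, -0.0452, 0.0955]
tool_rot: [[0.952, 0.306, -0.0], [0.306, -0.952, 0.0], [-0.0, -0.0, -1.0]]
ft_force: [5.2, -0.8, -9.6]
finger_gap: 0.0309
grasp_force: 60.1
```

Emit:
send_rows(
  rows=[
    [[-1,-0.6,1.9,0,0],[-1,-1.2,3.8,0,0],[-1,-1.8,5.7,0,0],[-1,-1.2,3.8,0,0],[-1,0,0,0,0]],
  ],
)

```text
time_s: 4.3
tool_pos: [0.6074, -0.0291, 0.0955]
tool_rot: [[0.952, 0.307, -0.0], [0.307, -0.952, 0.001], [-0.0, -0.001, -1.0]]
ft_force: [3.6, 2.4, -10.0]
finger_gap: 0.0306
grasp_force: 60.2
```

Emit:
send_rows(
  rows=[
    [[-1,-1.5,4.8,0,0],[-1,-3,9.5,0,0],[-1,-4.5,14.3,0,0],[-1,-4.5,14.3,0,0],[-1,-4.5,14.3,0,0]],
  ],
)

```text
time_s: 4.8
tool_pos: [0.5898, 0.0265, 0.0957]
tool_rot: [[0.952, 0.305, 0.0], [0.305, -0.952, -0.001], [0.0, 0.001, -1.0]]
ft_force: [6.1, -2.2, -9.4]
finger_gap: 0.0306
grasp_force: 60.3
```

Emit:
send_rows(
  rows=[
    [[-1,-4.5,14.3,0,0],[-1,-3,9.5,0,0],[-1,-1.5,4.8,0,0],[-1,0,0,0,0],[-1,0,0,0,0]],
  ],
)

```text
time_s: 5.3
tool_pos: [0.5805, 0.056, 0.0957]
tool_rot: [[0.952, 0.306, -0.001], [0.306, -0.952, 0.001], [-0.0, -0.001, -1.0]]
ft_force: [2.5, 2.3, -9.8]
finger_gap: 0.0307
grasp_force: 60.3
```

Emit:
send_rows(
  rows=[
    [[-1,0,0,-1.5,0],[-1,0,0,-1,0],[-1,0,0,-0.4,0],[-1,0,0,0,0],[-1,0,0,0,0]],
  ],
)

```text
time_s: 5.8
tool_pos: [0.5806, 0.0557, 0.0929]
tool_rot: [[0.952, 0.306, -0.0], [0.306, -0.952, -0.0], [-0.0, -0.0, -1.0]]
ft_force: [2.5, 1.8, -8.8]
finger_gap: 0.0306
grasp_force: 60.4
```

Emit:
send_rows(
  rows=[
    [[-0.1,0,0,-0.5,0],[-0.1,0,0,0,0],[-0.1,0,0,0,0],[-0.1,0,0,0,0],[-0.1,0,0,0,0]],
  ],
)

```text
time_s: 6.3
tool_pos: [0.5808, 0.0558, 0.0927]
tool_rot: [[0.952, 0.306, 0.0], [0.306, -0.952, -0.0], [0.0, 0.0, -1.0]]
ft_force: [-0.0, -0.2, -0.4]
finger_gap: 0.0387
grasp_force: 0.0
```

Emit:
send_rows(
  rows=[
    [[-0.1,-0.6,1.9,0,0],[-0.1,-0.6,1.9,0,0],[-0.1,-0.3,0.95,0,0],[-0.1,-0.3,0.95,0,0],[-0.1,-0.3,0.95,0,0]],
  ],
)

```text
time_s: 6.8
tool_pos: [0.5791, 0.0608, 0.0925]
tool_rot: [[0.953, 0.304, 0.001], [0.304, -0.953, -0.002], [0.0, 0.002, -1.0]]
ft_force: [3.0, -5.4, -0.3]
finger_gap: 0.0386
grasp_force: 3.4
```

Emit:
send_rows(
  rows=[
    [[-0.1,-0.3,0.95,0,0],[-0.1,-0.3,0.95,0,0],[-0.1,-0.3,0.95,0,0],[-0.1,-0.3,0.95,0,0],[-0.1,0,0,0,0]],
  ],
)

```text
time_s: 7.3
tool_pos: [0.5778, 0.0651, 0.0925]
tool_rot: [[0.952, 0.305, 0.001], [0.305, -0.952, -0.001], [0.0, 0.001, -1.0]]
ft_force: [2.2, -4.5, -0.6]
finger_gap: 0.0386
grasp_force: 2.4
```

Emit:
send_rows(
  rows=[
    [[-0.1,-0.3,0.95,0,0],[-0.1,-0.3,0.95,0,0],[-0.1,-0.3,0.95,0,0],[-0.1,0,0,0,0]],
  ],
)

```text
time_s: 7.7
tool_pos: [0.5763, 0.0693, 0.0923]
tool_rot: [[0.952, 0.306, -0.0], [0.306, -0.952, 0.0], [-0.0, -0.0, -1.0]]
ft_force: [-0.1, -0.9, -1.0]
finger_gap: 0.0388
grasp_force: 0.5
```

Emit:
send_rows(
  rows=[
    [[-0.1,-0.2,0.7,0,0],[-0.1,-0.2,0.7,0,0],[-0.1,0,0,0,0]],
  ],
)

```text
time_s: 8.0
tool_pos: [0.576, 0.0713, 0.0925]
tool_rot: [[0.952, 0.307, -0.0], [0.307, -0.952, 0.001], [0.0, -0.001, -1.0]]
ft_force: [-0.4, 0.1, 0.2]
finger_gap: 0.0385
grasp_force: 0.0
```

Run:
```python
from h import *
c=vision.calibration("wrist");a=vision.read_camera("wrist");save("w5",a[150:400,150:500])
o=manip.get_obs();print(o["tool_pos"],o["ft_force"])
```

```text
[0.57599803 0.07117561 0.09248792] [-0.06074268  0.07860641  0.38037563]
```

View pics/w5.png

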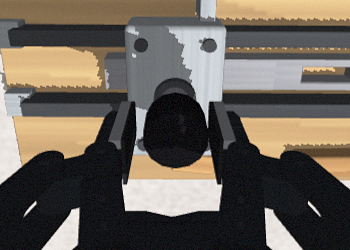

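The knob is 63 px wide, against 67 px when it was home with the tool 8 mm lower. That points to the pin having dropped. I'll confirm with a gentle nudge.

Emit:
send_rows(
  rows=[
    [[-0.1,-0.2,0.6,0,0],[-0.1,0,0,0,0]],
  ],
)

```text
time_s: 8.25
tool_pos: [0.5759, 0.0714, 0.0924]
tool_rot: [[0.952, 0.306, 0.0], [0.306, -0.952, 0.0], [0.0, -0.0, -1.0]]
ft_force: [0.7, 0.1, -0.2]
finger_gap: 0.0385
grasp_force: 0.0
```

Emit:
send_rows(
  rows=[
    [[-0.1,-0.2,0.6,0,0],[-0.1,0,0,0,0]],
  ],
)

```text
time_s: 8.45
tool_pos: [0.5757, 0.0719, 0.0924]
tool_rot: [[0.952, 0.306, -0.0], [0.306, -0.952, 0.0], [0.0, -0.0, -1.0]]
ft_force: [-0.4, -0.1, 0.0]
finger_gap: 0.0386
grasp_force: 0.0
```

Emit:
send_rows(
  rows=[
    [[1,0.2,-0.6,0,0],[1,0,0,0,0],[1,0,0,0,0],[1,0,0,20,0],[1,0,0,40,0]],
  ],
)

```text
time_s: 8.95
tool_pos: [0.5739, 0.0706, 0.1502]
tool_rot: [[0.952, 0.306, -0.006], [0.306, -0.952, -0.0], [-0.006, -0.002, -1.0]]
ft_force: [-0.1, 0.6, -0.5]
finger_gap: 0.0854
grasp_force: 0.0
```

Emit:
send_rows(
  rows=[
    [[1,0,0,10,0],[1,0,0,0,0],[1,0,0,0,0]],
  ],
)

```text
time_s: 9.25
tool_pos: [0.5755, 0.0709, 0.1616]
tool_rot: [[0.952, 0.306, -0.001], [0.306, -0.952, -0.0], [-0.001, 0.0, -1.0]]
ft_force: [-0.8, 0.1, 0.1]
finger_gap: 0.0853
grasp_force: 0.0
```

Run:
```python
from h import *
o=manip.get_obs();c=vision.calibration("wrist");a=vision.read_camera("wrist");save("w6",a);np.save("w6.npy",a)
s=vision.read_camera("side");cs=vision.calibration("side");t=vision.read_camera("top")
print(o["tool_pos"])
for z in(.114,.125):
  p=np.array([.5757,.068,z]);print(z,proj(c,p),proj(cs,p))
u,v=proj(cs,np.array([.5757,.068,.09])).astype(int);print(u,v)
w=a[150:370,200:440];q=s[v-32:v+32,u-32:u+32]
m=np.zeros((520,800,3),np.uint8);m[:440,:480][:w.shape[0]*2]=cv2.resize(w,None,fx=2,fy=2)
m[:320,480:]=cv2.resize(q,(320,320),interpolation=cv2.INTER_CUBIC);save("m6",m)
```

```text
[0.57550339 0.07092087 0.16157178]
0.114 [326.32797471 230.77584375] [328.213274   182.23959911]
0.125 [326.57494799 237.63075643] [328.23812847 179.32181668]
328 188
```

View pics/m6.png

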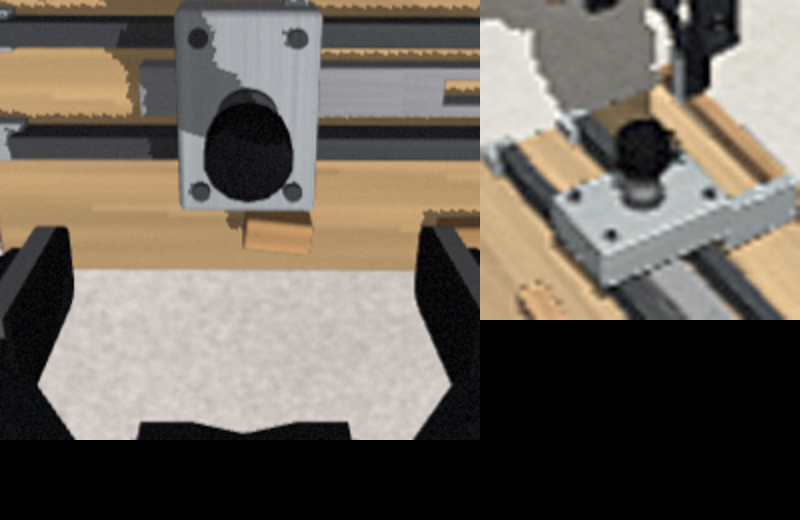

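Run:
```python
from h import *
c=vision.calibration("wrist");a=np.load("w6.npy")
k=(a.max(2)<40).astype(np.uint8);k[:208]=0;k[262:]=0;k[:,:290]=0;k[:,362:]=0
n,l,s,ce=cv2.connectedComponentsWithStats(k);i=1+s[1:,4].argmax();print(s[i])
ys,xs=np.where(l==i)
for r in range(220,254,3): 
    q=xs[ys==r]; print(r,q.min(),q.max()) if len(q) else 0
e=np.array([.954,.3003,0]);d=np.array([-.3003,.954,0])
for z in(.114,.125):
    # top-disc centre from bottom-most (near) edge and columns
    p=onz(c,324.5,s[i][1]+s[i][3]-.5,z)+.016*e
    w=proj(c,p-.016*d)[0]-proj(c,p+.016*d)[0]
    print(z,p.round(4),"width",w,"far edge bottom rim",proj(c,p+.016*e-[0,0,.024]))
    b=proj(vision.calibration("side"),p);print("side",b)
im=vision.read_camera("side");g=im.max(2)
k=(g<45).astype(np.uint8);k[:168]=0;k[200:]=0;k[:,:312]=0;k[:,345:]=0
n,l,s,ce=cv2.connectedComponentsWithStats(k);i=1+s[1:,4].argmax();print("side knob",s[i],ce[i])
cs=vision.calibration("side")
for z in(.102,.113):print(z,proj(cs,np.array([.576,.068,z])))
# reference: home at start in side0
g=np.load("side0.npy").max(2);k=(g<45).astype(np.uint8);k[:190]=0;k[225:]=0;k[:,:338]=0;k[:,364:]=0
n,l,s,ce=cv2.connectedComponentsWithStats(k);i=1+s[1:,4].argmax();print("side0 knob",s[i],ce[i],proj(cs,np.array([.612,-.0452,.102])))
```

```text
[ 303  208   43   43 1581]
220 303 344
223 303 345
226 303 345
229 303 345
232 303 345
235 303 345
238 305 343
241 306 341
244 309 338
247 313 334
250 322 324
0.114 [0.576  0.0694 0.114 ] width 46.69166560667884 far edge bottom rim [324.61720748 196.74923524]
side [328.18348733 181.9060949 ]
0.125 [0.5815 0.0713 0.125 ] width 49.6445468037665 far edge bottom rim [324.62400749 193.63078516]
side [329.88935437 178.27112449]
side knob [316 180  19  12 131] [326.99236641 185.57251908]
0.102 [328.28677776 185.36856833]
0.113 [328.31189167 182.48631976]
side0 knob [338 204  20  14 136] [350.16911765 210.44117647] [351.52732755 209.60307053]
```

Everything measured agrees with the pin being home. I'll check by feel, touching the knob top lightly with the shut fingertips; it should be at 114 mm.

Emit:
send_rows(
  rows=[
    [[-1,0,-1.5,0,0],[-1,0,0,0,0],[-1,0,0,-10,0],[-1,0,0,-15,0],[-1,0,0,-8,0]],
  ],
)

```text
time_s: 9.95
tool_pos: [0.5749, 0.0694, 0.1271]
tool_rot: [[0.952, 0.306, -0.002], [0.306, -0.952, -0.0], [-0.002, -0.001, -1.0]]
ft_force: [-0.5, -0.1, -0.6]
finger_gap: 0.0119
grasp_force: 0.0
```

Emit:
send_rows(
  rows=[
    [[-1,0,0,0,0],[-1,0,0,-3,0],[-1,0,0,-3,0],[-1,0,0,-2,0],[-1,0,0,0,0]],
  ],
)

```text
time_s: 10.45
tool_pos: [0.5758, 0.0696, 0.1213]
tool_rot: [[0.952, 0.306, -0.0], [0.306, -0.952, -0.0], [-0.0, -0.0, -1.0]]
ft_force: [0.2, -0.3, -0.1]
finger_gap: -0.0005
grasp_force: 0.0
```

Riding on the strip, the knob top would be at 125 mm. The tip is at 121 mm with no contact, so the pin has dropped.

Emit:
send_rows(
  rows=[
    [[-1,0,0,-3,0],[-1,0,0,-1.5,0],[-1,0,0,0,0]],
  ],
)

```text
time_s: 10.75
tool_pos: [0.5757, 0.0696, 0.1166]
tool_rot: [[0.952, 0.306, -0.0], [0.306, -0.952, -0.0], [-0.0, -0.0, -1.0]]
ft_force: [-0.3, -0.2, 0.4]
finger_gap: 0.0001
grasp_force: 0.0
```

Emit:
send_rows(
  rows=[
    [[-1,0,0,-1,0],[-1,0,0,0,0]],
  ],
)

```text
time_s: 10.95
tool_pos: [0.5759, 0.0696, 0.1158]
tool_rot: [[0.952, 0.306, -0.0], [0.306, -0.952, 0.0], [-0.0, -0.0, -1.0]]
ft_force: [0.7, 0.0, 0.3]
finger_gap: 0.0
grasp_force: 0.0
```

Emit:
send_rows(
  rows=[
    [[-1,0,0,-0.8,0],[-1,0,0,0,0]],
  ],
)

```text
time_s: 11.15
tool_pos: [0.5759, 0.0696, 0.1151]
tool_rot: [[0.952, 0.306, -0.0], [0.306, -0.952, 0.0], [-0.0, -0.0, -1.0]]
ft_force: [0.2, -0.1, -0.3]
finger_gap: 0.0004
grasp_force: 0.0
```

Emit:
send_rows(
  rows=[
    [[-1,0,0,-0.6,0],[-1,0,0,0,0]],
  ],
)

```text
time_s: 11.35
tool_pos: [0.5758, 0.0696, 0.1144]
tool_rot: [[0.952, 0.306, -0.0], [0.306, -0.952, 0.0], [-0.0, -0.0, -1.0]]
ft_force: [0.4, 0.0, -0.1]
finger_gap: -0.0
grasp_force: 0.0
```

No contact down to 114.4 mm, so the plunger is fully home. I'll back away upwards.

Emit:
send_rows(
  rows=[
    [[-1,0,0,10,0],[-1,0,0,30,0],[-1,0,0,40,0],[-1,0,0,20,0],[-1,0,0,0,0]],
  ],
)

```text
time_s: 11.85
tool_pos: [0.5777, 0.0702, 0.2189]
tool_rot: [[0.952, 0.306, 0.006], [0.306, -0.952, 0.0], [0.006, 0.001, -1.0]]
ft_force: [0.6, 0.3, -0.3]
finger_gap: -0.0001
grasp_force: 0.0
```

Emit:
send_rows(
  rows=[
    [[-1,0,0,0,0],[-1,0,0,0,0],[-1,0,0,0,0]],
  ],
)

```text
time_s: 12.15
tool_pos: [0.5753, 0.0695, 0.2135]
tool_rot: [[0.952, 0.306, -0.002], [0.306, -0.952, -0.0], [-0.002, -0.0, -1.0]]
ft_force: [-1.1, 0.4, -0.7]
finger_gap: 0.0002
grasp_force: 0.0
```

```bash
python3 -c "
from h import *
print(manip.get_obs()['tool_pos'],job_done())"
```

```text
the job is handed in; nothing more can be done
[0.57531141 0.06949523 0.21347024] None
```

The stop is in the round hole with the pin home (knob top at or below 114.4 mm, against 114 mm when home), the arm is clear, and the job was handed in at about 12 s; I did not push the carriage to test the lock.

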